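# Set the flip tags of the stock rack to the full bins

## Task

Set the flip tags on the stock rack for the packer: push them over gently with a fingertip so that the tag behind each full bin (pieces piled up to the rim) leans back and shows its brass stud, and the tag behind every other bin leans forward over the bin with its stud hidden underneath. Do not pinch or force the tags, and leave the stock in the bins and everything else on the bench where it is.

Things in the scene. Friction and masses are not known exactly. Their poses are not given: they have to be found in the camera images.
- rack: Fixed plywood rack, 204 mm deep (x), 430 wide (y); origin: centre of underside, 5 mm above the bench's z = 0; front at -x. Four open bins in front, 100x100 mm inside, pitch 106, floor 8 mm and dividers 46 mm above the origin. Behind them a shelf, 92 mm deep, top 90 mm above the origin, one flip tag per bin. A full bin's stack (36 to 39 mm high) reaches about the divider tops; a bin with one thin piece is not full.
- flip_a: Fixed steel V bracket of tag_a on the rack's shelf, 50 mm deep (x), 66 wide (y). Origin: centre of its underside; axes as the rack's. It reports the bin in front of it, whose floor centre is at x -102, y 0, z -82 mm in this frame. Hinge axis along y, 20 mm above the origin. Its flanges, 29 mm long, hold the tag 50 degrees from upright. Letters say nothing of the place along the rack.
- tag_a (a joint): Flip tag on flip_a: smooth waxed wood leaf 54 mm wide, 5 thick, 35-70 g; free edge a 10 mm round bar, its centre 64 mm from the hinge. 0: upright. -0.88: leans forward to its bin, plain face up, stud hidden below. +0.88: leans back, domed brass stud (24 mm) up. At both stops the bar is 41 mm above and 49 mm beside the hinge. Swings freely, and falls to the stop on its side of upright.
- flip_b: Fixed steel V bracket of tag_b on the rack's shelf, 50 mm deep (x), 66 wide (y). Origin: centre of its underside; axes as the rack's. It reports the bin in front of it, whose floor centre is at x -102, y 0, z -82 mm in this frame. Hinge axis along y, 20 mm above the origin. Its flanges, 29 mm long, hold the tag 50 degrees from upright. Letters say nothing of the place along the rack.
- tag_b (a joint): Flip tag on flip_b: smooth waxed wood leaf 54 mm wide, 5 thick, 35-70 g; free edge a 10 mm round bar, its centre 64 mm from the hinge. 0: upright. -0.88: leans forward to its bin, plain face up, stud hidden below. +0.88: leans back, domed brass stud (24 mm) up. At both stops the bar is 41 mm above and 49 mm beside the hinge. Swings freely, and falls to the stop on its side of upright.
- flip_c: Fixed steel V bracket of tag_c on the rack's shelf, 50 mm deep (x), 66 wide (y). Origin: centre of its underside; axes as the rack's. It reports the bin in front of it, whose floor centre is at x -102, y 0, z -82 mm in this frame. Hinge axis along y, 20 mm above the origin. Its flanges, 29 mm long, hold the tag 50 degrees from upright. Letters say nothing of the place along the rack.
- tag_c (a joint): Flip tag on flip_c: smooth waxed wood leaf 54 mm wide, 5 thick, 35-70 g; free edge a 10 mm round bar, its centre 64 mm from the hinge. 0: upright. -0.88: leans forward to its bin, plain face up, stud hidden below. +0.88: leans back, domed brass stud (24 mm) up. At both stops the bar is 41 mm above and 49 mm beside the hinge. Swings freely, and falls to the stop on its side of upright.
- flip_d: Fixed steel V bracket of tag_d on the rack's shelf, 50 mm deep (x), 66 wide (y). Origin: centre of its underside; axes as the rack's. It reports the bin in front of it, whose floor centre is at x -102, y 0, z -82 mm in this frame. Hinge axis along y, 20 mm above the origin. Its flanges, 29 mm long, hold the tag 50 degrees from upright. Letters say nothing of the place along the rack.
- tag_d (a joint): Flip tag on flip_d: smooth waxed wood leaf 54 mm wide, 5 thick, 35-70 g; free edge a 10 mm round bar, its centre 64 mm from the hinge. 0: upright. -0.88: leans forward to its bin, plain face up, stud hidden below. +0.88: leans back, domed brass stud (24 mm) up. At both stops the bar is 41 mm above and 49 mm beside the hinge. Swings freely, and falls to the stop on its side of upright.
- horn_foot_1: Stock in a bin, loose: flat oval disc of black horn, 62x80x12 mm, bottom of a stack of three. Origin: centre of its underside. Not to be moved.
- horn_foot_2: Stock in a bin, loose: flat oval disc of black horn, 47x60x12 mm, middle of that stack. Origin: centre of its underside. Not to be moved.
- horn_foot_3: Stock in a bin, loose: flat oval disc of dark horn, 47x60x12 mm, top of that stack. Origin: centre of its underside. Not to be moved.
- horn_ring: Stock in a bin, loose: black horn bangle, 78 mm across, 12 mm thick, alone in its bin. Origin: centre of its underside. Not to be moved.
- bone_slip: Stock in a bin, loose: squared piece of bone, 30x60x10 mm, alone in its bin. Origin: centre of its underside. Not to be moved.
- blank_1: Stock in a bin, loose: rough squared bar of bone, 22x85x13 mm, one of six piled crosswise in three layers (3, 2, 1), in the middle of the bottom layer. Origin: centre of its underside. Not to be moved.
- blank_2: Stock in a bin, loose: rough squared bar of bone, 22x85x13 mm, one of six piled crosswise in three layers (3, 2, 1), in the bottom layer. Origin: centre of its underside. Not to be moved.
- blank_3: Stock in a bin, loose: rough squared bar of bone, 22x85x13 mm, one of six piled crosswise in three layers (3, 2, 1), in the bottom layer. Origin: centre of its underside. Not to be moved.
- blank_4: Stock in a bin, loose: rough squared bar of bone, 22x85x13 mm, one of six piled crosswise in three layers (3, 2, 1), in the middle layer. Origin: centre of its underside. Not to be moved.
- blank_5: Stock in a bin, loose: rough squared bar of bone, 22x85x13 mm, one of six piled crosswise in three layers (3, 2, 1), in the middle layer. Origin: centre of its underside. Not to be moved.
- blank_6: Stock in a bin, loose: rough squared bar of bone, 22x85x13 mm, one of six piled crosswise in three layers (3, 2, 1), in the top layer. Origin: centre of its underside. Not to be moved.
- cup_a: Bystander, loose: oval bone cup on a black foot, 53x74x109 mm, upright behind the rack. Origin: centre of its underside. Not to be moved.
- cup_b: Bystander, loose: second such cup, 53x75x111 mm, upright behind the rack. Origin: centre of its underside. Not to be moved.
- spare_bone: Bystander, loose: raw bone, 45x150x29 mm, lying behind the rack. Origin: centre of its underside. Not to be moved.

How it is judged:
By the outcome, as a careful person would: the job done as asked, in the order asked, and still so for the second after the job is handed in, with the robot touching nothing.
It also fails if it takes over 72 s, if anything falls off the work surface, if the arm or the gripper's body presses on something with over 40 N, if the wrist force passes 120 N, or if a joint passes its speed limit or range.

## Robot

A 7-joint arm with a two-finger parallel gripper is mounted at the origin on a cart in front of the work surface, level with it; the furniture and walls round the work are solid. World frame = base frame: x ahead of the robot, y to its left, z up, the work surface at z = 0. Lengths are in mm, angles in rad, forces in N, time in s.
With the tool pointing down it reaches from about 400 to 900 mm from the base axis. Payload 5.6 kg.
Tool frame: the origin (TCP) lies midway between the tips of the shut fingers; the grasp point (between the pads) lies 19 mm behind it; x points along the fingers, y is the direction in which the jaws open and shut, and the axes are right-handed (so a half turn about x gives the same grasp; the last joint's range is limited). The gripper opens to 92 mm and grips with 3 to 60 N. Pads are 20 mm wide; open, the fingers measure 128 mm over their backs; the gripper's body (75 mm by 189 mm) begins 69 mm behind the grasp point.
Start: joints at [-1.169, 0.468, -0.012, 1.603, 0.006, 1.071, -0.056], TCP at [279.72, 586.741, 214.592] pointing down, gripper open.
Joint ranges: [-2.53, 2.53], [-0.31, 2.02], [-1.57, 1.55], [0.28, 2.44], [-1.29, 4.43], [0.15, 1.84], [-2.92, 2.92]. Speed limits (rad/s): [2.57, 2.57, 3.14, 3.14, 3.14, 3.14, 3.14].

## Interface

Orientations are given as a rotation vector (axis times angle).
In Python, from cell import robot, grip, kin, viewer gives the robot as it stands. Calls block until the motion is done:
- robot.movep(position, orientation): joint-space move of the TCP to a pose.
- robot.servo_line(position, feed=150, rotation=None): straight line of the TCP; rotation=None keeps the orientation; feed is the mean speed in mm/s.
- robot.goto_joints(angles): joint-space move.
- grip(opening, newtons=None): opening from 0.0 (shut) to 1.0 (fully open); newtons is the grip in N (None keeps the last); returns when the fingers have stopped.
- robot.hold(seconds).
- kin.ik(position, orientation): joint angles nearest the present ones, or None.
- robot.observe(): the state.
- viewer.read_camera(name): name is "scene" or "top"; returns the picture (420x560x3 uint8, red, green, blue); there is no depth.
- viewer.camera_info(name): a dict with "camera_matrix" (3x3 intrinsics, pixels), "R" (3x3) and "t" (3): a world point X has camera coordinates R X + t. Camera axes: x right, y down, z forward; pixel columns grow to the right and rows downward; lengths in mm; the calibration is good to about 2 mm. A picture is of the moment at which its call begins. camera_info takes no time and is no camera call.
A pose or a line that the arm cannot do raises robot.IKError and nothing moves.
- robot.job_done(): hands the job in, once; it reports no verdict.
Trained networks look in the newest picture that a camera, given by its name, has taken for a name from the list of things; names that differ only in an ending like _2 or _b are one class to them, and where a whole thing is asked for, a point or a joint stands for the part that bears it (a point fixed in the world has none). Each returns a list of dicts, best first, with "confidence" (0 to 1); they miss things now and then, are a little off and sometimes report something else, mostly with a low value. They report only what shows in the picture. A call takes as long as a camera call.
- viewer.silhouettes(name, camera): "mask" (420x560 bool, what is visible of it).
- viewer.pinpoint(name, camera): "at" ([x, y, z] in mm, in the coordinates of the camera as it stood for that picture, good to about 4 mm: a listed point, or the origin of a listed thing).
The state is a dict: "t": time; "joints": joint angles; "joint_velocities": joint speeds; "joint_torque": joint torques, N m; "tcp_pos": TCP position; "tcp_rot": TCP orientation; "contact_force": force on the tool from outside, world axes, zero at the start; "wrist_torque": the same for the moment, N m; "grip_width": opening from 0.0 (shut) to 1.0 (fully open).
Only numpy, scipy, OpenCV 4.12 (cv2) and the standard library are available. Lean on these libraries where they do the work, as an engineer would, in place of code of your own. Each camera call takes 0.05 s, during which the arm holds its last target. There are 200 camera calls.

## Working session

There is one attempt and no reset: what is moved stays moved. The work goes in short steps, each a Python script; the robot and the scene stay as the last script left them, time stands still between calls to the robot, and variables do not carry over. Pictures are saved under pics/ and viewed, about 8 in all and at most 12, crops included, and the job is handed in when it is done.

```bash
mkdir -p pics; python3 - <<'E'
from cell import robot, grip, kin, viewer
import cv2,numpy as np
print(robot.observe())
for c in("scene","top"):
    im=viewer.read_camera(c); cv2.imwrite(f"pics/{c}0.png",cv2.resize(im[:,:,::-1],(784,588),interpolation=cv2.INTER_CUBIC))
    i=viewer.camera_info(c); R=np.array(i["R"]);t=np.array(i["t"]); print(c,i,"cam at",-R.T@t)
    for n in("rack","flip_a","tag_a","horn_foot_1","horn_ring","bone_slip","blank_1","cup_a","spare_bone"):
        print(n,[(np.round(R.T@(np.array(d["at"])-t)),round(d["confidence"],2)) for d in viewer.pinpoint(n,c)])
E
```

```text
{'t': 0.0, 'joints': array([-1.16900119,  0.46836578, -0.01158021,  1.60358229,  0.00600827,
        1.07139954, -0.05630291]), 'joint_velocities': array([-9.78329106e-04, -6.34981988e-05, -2.79772596e-06,  3.72817784e-04,
       -2.28555657e-04, -1.59064381e-03,  1.94824783e-03]), 'joint_torque': array([-2.28710310e-04, -5.20574498e+01, -1.29269832e-02, -2.43741739e+01,
       -5.66970510e-02,  1.71753613e-02,  1.52172593e-04]), 'tcp_pos': array([279.51307467, 586.2098816 , 213.66484658]), 'tcp_rot': array([ 0.34754882,  1.54273763, -0.35024325]), 'contact_force': array([0.55998299, 0.3849306 , 0.05348723]), 'wrist_torque': array([ 0.00182358, -0.00061491,  0.00391265]), 'grip_width': 1.0020992096192085}
scene {'camera_matrix': array([[415.40995973,   0.        , 281.82457546],
       [  0.        , 415.40995973, 209.28744153],
       [  0.        ,   0.        ,   1.        ]]), 'R': array([[ 0.42408895, -0.90543786, -0.01818918],
       [-0.66864081, -0.29950551, -0.68059967],
       [ 0.61079295,  0.30079683, -0.73242968]]), 't': array([-250.94286305,  464.26688635,  560.65820373])} cam at [  74.4038044  -256.80688482  722.05815658]
rack [(array([519., -40.,   4.]), 0.95), (array([ 678., -239.,    1.]), 0.32)]
flip_a [(array([ 557., -204.,   92.]), 0.93), (array([583.,   6.,  93.]), 0.87), (array([565., -98.,  93.]), 0.65), (array([595., 113.,  94.]), 0.63)]Traceback (most recent call last):
  File "<stdin>", line 8, in <module>
ValueError: it knows: blank, bone_slip, cup, flip, horn_foot, horn_ring, rack, spare_bone
```

```bash
python3 - <<'E'
from cell import robot, grip, kin, viewer
import cv2,numpy as np
for c in("scene","top"):
    im=viewer.read_camera(c); cv2.imwrite(f"pics/{c}0.png",cv2.resize(im[:,:,::-1],(784,588),interpolation=cv2.INTER_CUBIC))
    i=viewer.camera_info(c); R=np.array(i["R"]);t=np.array(i["t"]); print(c,"cam at",-R.T@t)
    for n in("rack","flip_a","horn_foot_1","horn_ring","bone_slip","blank_1","cup_a","spare_bone"):
        print(n,[(np.round(R.T@(np.array(d["at"])-t)),round(d["confidence"],2)) for d in viewer.pinpoint(n,c)])
E
```

```text
scene cam at [  74.4038044  -256.80688482  722.05815658]
rack [(array([516., -41.,   2.]), 0.91), (array([ 462., -112.,   25.]), 0.38)]
flip_a [(array([ 556., -205.,   89.]), 0.97), (array([566., -94.,  95.]), 0.7), (array([579.,  11.,  90.]), 0.6), (array([595., 114.,  93.]), 0.56), (array([ 677., -235.,    3.]), 0.46)]
horn_foot_1 [(array([ 458., -190.,   38.]), 0.87), (array([ 461., -192.,   11.]), 0.75), (array([ 458., -189.,   24.]), 0.64), (array([438., -80.,  13.]), 0.55)]
horn_ring [(array([489., 126.,  12.]), 0.84)]
bone_slip [(array([482.,  19.,  14.]), 0.84)]
blank_1 [(array([ 467., -112.,   24.]), 0.95), (array([469., -82.,  37.]), 0.8), (array([436., -80.,  12.]), 0.75), (array([471., -62.,  27.]), 0.75), (array([467., -87.,  11.]), 0.57), (array([502., -89.,  10.]), 0.53)]
cup_a [(array([ 689., -126.,    1.]), 0.79), (array([700., -19.,   6.]), 0.64), (array([467., -83.,  10.]), 0.63)]
spare_bone [(array([ 679., -238.,    2.]), 0.7)]
top cam at [ 484.66998969    8.46347451 1089.45321847]
rack [(array([519., -43.,   3.]), 0.79), (array([468., -85.,  43.]), 0.59), (array(
[... 190 characters left out ...]
1.,   3.,  96.]), 0.65), (array([595., 117.,  96.]), 0.59), (array([469., -84.,  44.]), 0.33)]
horn_foot_1 [(array([ 461., -193.,   42.]), 0.86), (array([ 459., -197.,   16.]), 0.51), (array([ 459., -196.,   20.]), 0.47), (array([ 679., -235.,    8.]), 0.21)]
horn_ring [(array([488., 126.,   9.]), 0.6)]
bone_slip [(array([484.,  15.,  15.]), 0.57)]
blank_1 [(array([468., -83.,  45.]), 0.7), (array([ 464., -113.,   31.]), 0.69), (array([474., -61.,  28.]), 0.64), (array([437., -84.,  10.]), 0.55), (array([501., -88.,  10.]), 0.44)]
cup_a [(array([704., -26.,   3.]), 0.87), (array([ 697., -126.,    6.]), 0.83)]
spare_bone [(array([ 681., -236.,    6.]), 0.9), (array([596., 118.,  99.]), 0.58)]
```

View pics/scene0.png

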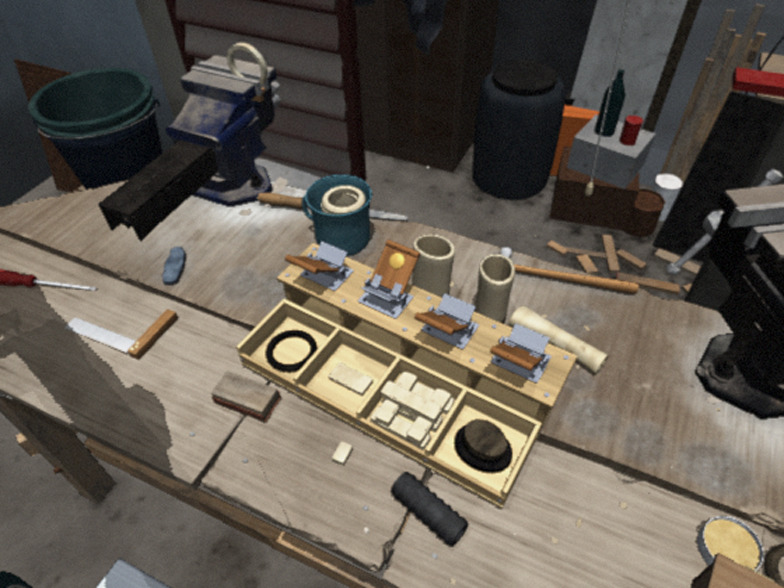

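View pics/top0.png

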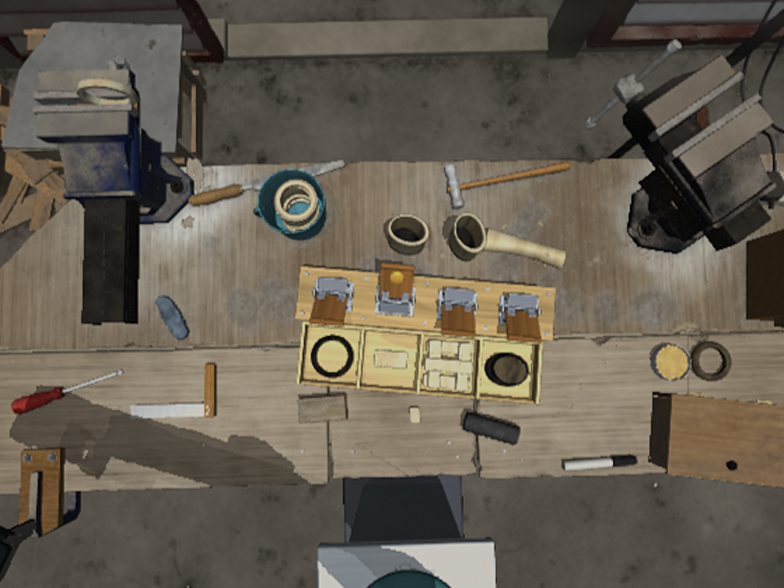

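The scene picture (784x588) shows the bins from left to right:

| Bin | Bin px | Tag now | Tag px | Needed |
|---|---|---|---|---|
| Ring | (290,350) | forward | (315,262) | stays |
| Bone slip | (350,378) | back, stud showing | (397,260) | forward |
| Blanks, full | (415,405) | forward | (440,322) | back |
| Horn stack, full | (485,445) | forward | (518,355) | back |

The top view agrees. I'll go high first to clear the vice at the left.

```bash
cat > h.py <<'E'
from cell import robot, grip, kin, viewer
import cv2,numpy as np
from scipy.spatial.transform import Rotation as Ro
F=np.array([[555.5,-205.5],[570,-97],[580,7],[595,115]])   # flip origins right to left, mean of both cameras
c=F.mean(0); v=np.array([-1.5,-.5,.5,1.5])*106
yaw=-np.arctan2(v@F[:,0],v@F[:,1]); ey=np.array([-np.sin(yaw),np.cos(yaw)]); ex=np.array([np.cos(yaw),np.sin(yaw)])
H=c+v[:,None]*ey; ZH=115
ROT=Ro.from_matrix(np.c_[[0,0,-1],[*ey,0],[*ex,0]]).as_rotvec()
def P(i,u,z): return np.r_[H[i]+u*ex,z]
def log(s):
    o=robot.observe(); print(s,round(o["t"],1),o["tcp_pos"].round(),o["contact_force"].round(1))
def flip(i,s):   # s=+1: push towards the back, -1: towards the bin
    robot.movep(P(i,-88*s,235),ROT); robot.servo_line(P(i,-88*s,146),120); log("down")
    robot.servo_line(P(i,-64*s,146),50)
    robot.servo_line(P(i,2*s,167),45); log("pushed")
    robot.servo_line(P(i,-30*s,175),80); robot.servo_line(P(i,-50*s,235),120); log("clear")
def shot(cam,name):
    im=viewer.read_camera(cam); cv2.imwrite(f"pics/{name}.png",cv2.resize(im[60:320,150:430,::-1],None,fx=2.2,fy=2.2,interpolation=cv2.INTER_CUBIC))
E
python3 - <<'E'
from h import *
print(yaw,H.round(),(F-H).round(1))
grip(0.0,10)
o=robot.observe(); robot.movep([280,585,430],o["tcp_rot"]); log("up")
robot.movep([500,-100,430],ROT); log("over")
flip(1,1)
robot.movep([430,-20,380],ROT)
shot("scene","s1")
E
```

```text
-0.12002101417029426 [[ 556. -203.]
 [ 569.  -98.]
 [ 581.    7.]
 [ 594.  113.]] [[-0.6 -2.5]
 [ 1.2  0.7]
 [-1.5 -0.5]
 [ 0.8  2.3]]
up 3.3 [280. 585. 428.] [-0.7 -0.2  0.1]
over 5.8 [500. -99. 430.] [ 0.3  0.4 -0.4]
down 7.5 [482. -87. 147.] [0.4 0.3 0.1]
pushed 9.8 [571. -98. 167.] [0.4 0.3 0.6]
clear 11.1 [519. -91. 235.] [-0.7 -0.2 -0.4]
```

View pics/s1.png

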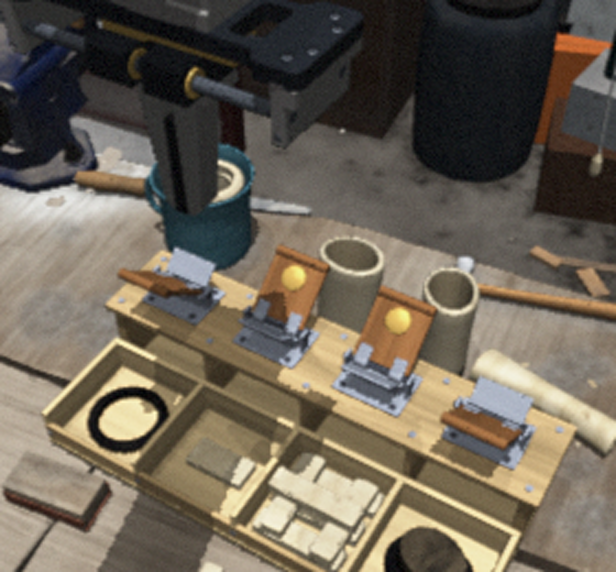

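The blanks tag now leans back with its stud showing at (398,320), and its neighbours haven't moved. Next are the horn tag (back) and the slip tag (forward).

```bash
python3 - <<'E'
from h import *
robot.movep(P(0,-88,300),ROT); flip(0,1)
robot.movep(P(0,-50,320),ROT); robot.movep(P(2,88,320),ROT); flip(2,-1)
robot.movep(P(2,0,420),ROT); robot.movep([280,420,430],ROT); log("parked")
shot("scene","s2"); shot("top","t2")
for n in("horn_foot_1","horn_ring","bone_slip","blank_1","cup_a","spare_bone"):
    i=viewer.camera_info("top"); R=np.array(i["R"]);t=np.array(i["t"])
    print(n,[(np.round(R.T@(np.array(d["at"])-t)),round(d["confidence"],2)) for d in viewer.pinpoint(n,"top")])
E
```

```text
down 13.9 [ 469. -193.  147.] [-0.5 -0.2 -0. ]
pushed 16.3 [ 558. -203.  167.] [-0.4 -0.5 -1.1]
clear 17.5 [ 507. -197.  235.] [-0.6 -0.3  0.2]
down 20.2 [669.  -3. 147.] [ 0.3 -0.5 -0.4]
pushed 22.6 [580.   8. 167.] [-0.4  1.2  0.5]
clear 23.8 [630.   2. 234.] [-0.3 -0.1 -0.7]
parked 26.4 [281. 419. 430.] [ 0.4 -0.9  0.6]
horn_foot_1 [(array([ 458., -195.,   19.]), 0.81), (array([ 459., -190.,   43.]), 0.78), (array([ 458., -194.,   21.]), 0.6), (array([ 680., -237.,    7.]), 0.3)]
horn_ring [(array([489., 125.,  11.]), 0.69), (array([ 681., -239.,    9.]), 0.39)]
bone_slip [(array([484.,  20.,  16.]), 0.78), (array([503., -93.,  10.]), 0.52)]
blank_1 [(array([ 465., -112.,   31.]), 0.8), (array([469., -84.,  42.]), 0.63), (array([598., 116.,  99.]), 0.61), (array([472., -61.,  32.]), 0.57), (array([500., -89.,  10.]), 0.48), (array([437., -84.,  11.]), 0.42)]
cup_a [(array([ 696., -125.,    3.]), 0.93), (array([705., -24.,   4.]), 0.77)]
spare_bone [(array([ 682., -234.,    4.]), 0.94), (array([490., 127.,  14.]), 0.7), (array([574., -98.,  99.]), 0.33)]
```

View pics/s2.png

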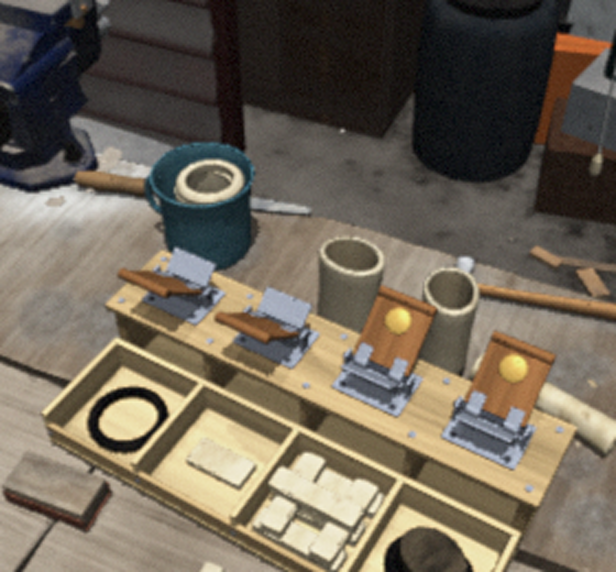

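View pics/t2.png

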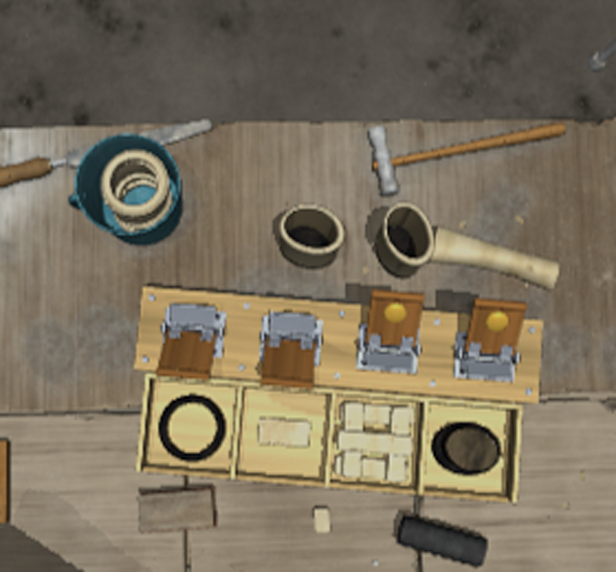

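Both views agree. The ring and slip tags lean forward, at scene px (160,283) and (258,325). The blanks and horn tags lean back with their studs showing, at (398,320) and (513,368). The stock and cups look unmoved.

```bash
python3 -c "
from cell import robot
robot.job_done()"
```

```text
the job is handed in; nothing more can be done
```

The tags are set as asked and the job is handed in. The arm had finished and was parked clear at about 26 s of the 72 s allowed.

- **Pushed back, stud showing:** the tags behind the two full bins, the bone blanks and the horn stack.
- **Pushed forward, stud hidden:** the tag behind the bone-slip bin.
- **Left alone:** the tag behind the ring bin, which already leaned forward.

I pushed with the shut fingertips. The force readings, taken just before and after each push, were all about 1 N, which is sensor noise. I took no readings during the pushes themselves.

Final pictures from both cameras show all four tags at the correct stops. The stock, cups and spare bone are where they were, within detector noise of about 5 mm. The networks gave a few stray labels, such as the ring reported as spare bone, which the pictures contradict. No check failed.

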